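Swap the open push-latch dish box beside the microscope

ROBOT

A 7-joint arm with a two-finger parallel gripper is mounted at the origin on the work surface. World frame = base frame: x ahead of the robot, y to its left, z up, the work surface at z = 0. Lengths are in mm, angles in rad, forces in N, time in s.
With the tool pointing down it reaches from about 425 to 975 mm from the base axis. Payload 16.7 kg.
Tool frame: the origin (TCP) lies at the very end of the fingers, on their centre line; the grasp point (between the pads) lies 19 mm behind it (robot.pinch_z is the distance from the TCP to the grasp point, in mm); z points along the fingers, y is the line along which they close (so a half turn about z gives the same grasp; the last joint's range is limited). The gripper opens to 85 mm and grips with 20 to 120 N. Pads are 22 mm wide; open, the fingers measure 114 mm over their backs; the gripper's body (76 mm by 85 mm) begins 54 mm behind the grasp point. The pads swing forward as they close: fully open they stand 13 mm farther back than shut.
Start: joints at [1.115, 0.426, 0.074, 1.606, -0.034, 1.111, -0.067], TCP at [203.181, -643.656, 231.302] pointing down, gripper open.
Joint ranges: [-2.85, 2.85], [-0.5, 2.14], [-1.23, 1.37], [0.21, 2.46], [-1.02, 4.16], [0.16, 2.05], [-2.73, 2.73]. Speed limits (rad/s): [1.89, 1.89, 2.39, 2.39, 3.01, 3.01, 3.01].

INTERFACE

Orientations are given as a 3x3 rotation matrix whose columns are the frame's x, y, z axes.
In Python, from station import robot gives the robot as it stands. The module is installed in compiled form; this text tells all that it offers.
- The arm moves only by the tool jog_arm, never from a script. Its arguments are lists of equal length, an entry for each row: "travel": the shift along the tool's x, y, z normalised to -1 to 1, where 1 is 800 mm, a list of three; "turn": the turn, a rotation vector about the tool's x, y, z normalised to -1 to 1, where 1 is 0.5 rad, a list of three. A call has 1 to 5 rows; each row is the pose to reach, as a shift and turn from the pose commanded when the call began, along the tool's axes at that moment; what a row does not reach only later rows make up. A row lasts 1/8 s, in which the tool goes at most 62.5 mm and 10.7 degrees, less where a joint would pass 70% of its speed; a pose out of reach is approached as far as the arm can. A call with a number of a shift or a turn outside -1 to 1 is refused whole. A call with a gripper value outside its range is refused whole. "jaw" is the closure in counts, from 0 (fully open) to 255 (shut), set as the call begins (left out, the last holds). The fingers move at their own pace and stop on an object; the grip force is fixed at half the most. Time passes only in rows, so rows that repeat a pose let the fingers close. It gives the time, the measured TCP pose, the force, the opening and the grip force at its end, in the units of the state.
- robot.state(): the state, without advancing time (a new reading comes with each control period).
- robot.get_image(name): name is "side" or "top" or "wrist"; returns a dict with "frame" (400x640x3 uint8, red, green, blue), "depth" (400x640 float32, mm along the optical axis (not along the pixel's ray), 0 where there is no reading), "vertical_fov" (degrees; the focal length in pixels is half the picture's height over the tangent of half this angle, whatever the lens; pixels are square), "cx", "cy" (the principal point, pixels), "R" (3x3) and "t" (3): a world point X has camera coordinates R X + t. Camera axes: x right, y down, z forward; pixel columns grow to the right and rows downward; lengths in mm; the calibration is good to about 2 mm. A picture is of the moment at which its call begins.
- robot.close_job(): hands the job in; it is judged then, once.
The state is a dict: "clock": time; "q": joint angles; "qd": joint speeds; "joint_efforts": joint torques, N m; "ee_pos": TCP position; "ee_rot": TCP orientation; "force": force on the tool from outside, world axes, zero at the start; "torque": the same for the moment, N m; "opening": finger opening in mm; "grip_force": force on a finger pad.
Only numpy, scipy, OpenCV 4.12 (cv2) and the standard library are available. Lean on these libraries where they do the work, as an engineer would, in place of code of your own. Each camera call takes 0.05 s, during which the arm holds its last target. There are 200 camera calls.

TASK

Only one dish box may stand open at a time: the box with the yellow lid was left open, so first press its lid down until it latches shut, then press the blue lid to release it so that it springs open. Leave the yellow and the white box latched shut and the blue box open.

Things in the scene. Friction and masses are not known exactly. Their poses are not given: they have to be found in the camera images.
- yellow_pad (a point): Grey 24 x 60 mm press pad on the yellow lid (132 x 112 mm) of a fixed dish box, 148 x 116 mm at the foot. Point: centre of the pad's top, 100 mm from the hinge, 38 mm from the lid's free edge. z axis square to the lid, x along the lid towards the hinge, y along the hinge. Latched shut: level, point 78.5 mm above the bench. Open: 126 mm up, 14 mm nearer the hinge.
- blue_pad (a point): The same pad on the blue lid of a like box, latched at the start. All lids: from latched, about 2 N sinks the pad 10 mm to a hard stop; once it has sunk over 7 mm and is let go, the lid springs open to 0.5 rad by itself. A press that stops short leaves the latch as it was.
- white_pad (a point): The same pad on the white lid of a third like box, latched shut at the start and to be left so.
- yellow_lid (a joint): Hinge of the yellow lid, rad: 0 latched level, 0.5 sprung open (as at the start, or still rising to it), -0.1 at the stop when pressed. Pushing down anywhere near the pad with about 2 N (more if fast) closes it; it latches only if pushed on past level to the stop 10 mm lower and let go, when it comes back up to 0 and stays. One more press would release it again.
There are look-alikes about, which are no part of the job. What is shaped like the part that bears yellow_pad but purple is not meant. What is shaped like the part that bears white_pad but pink is not meant.

How it is judged (in metres and radians):
On the way, in this order (a step that is already met when the one before it is completed fails the run):
1. the yellow lid, let go, stays latched level, the blue one still shut (angle between yellow_pad's own z axis and vertical below 0.04 rad and angle between blue_pad's own z axis and vertical below 0.12 rad and contact force between the fingers and anything else below 0.5 N), for 0.3 s.
2. the blue lid is released and has sprung open (angle between blue_pad's own z axis and vertical above 0.35 rad), for 0.2 s.
At the end, for the whole second after the job is handed in: The yellow and white lids are latched shut (level to within 0.04 rad) and the blue lid stands open (more than 0.35 rad) (angle between each of yellow_pad, white_pad's own z axis and vertical below 0.04 rad and angle between blue_pad's own z axis and vertical above 0.35 rad); the robot touches nothing.
It fails at once if the blue lid is open while the yellow one is open (angle between each of blue_pad, yellow_pad's own z axis and vertical above 0.12 rad).
It fails at once if the white lid is released (angle between white_pad's own z axis and vertical above 0.12 rad).
It also fails if it takes over 40 s, if anything falls off the work surface, if the arm or the gripper's body presses on something with over 40 N, if the wrist force passes 120 N, or if a joint passes its speed limit or range.

## Working session

There is one attempt and no reset: what is moved stays moved. The work goes in short steps, Python scripts to look and compute and a tool call to move; the robot and the scene stay as the last step left them, time stands still between calls to the robot, and variables do not carry over. Pictures are saved under pics/ and viewed, at most 10 in all, crops included, and the job is handed in when it is done.

Besides the shell and the picture viewer there is one more tool, called after "Emit:" by a JSON object that holds its "op" and its "data". jog_arm: Moves the arm, as the interface text tells. Scaled input: -1 to 1 covers 800 mm each way for a shift and 0.5 rad each way for a turn. Its arguments: {"type":"object","properties":{"travel":{"type":"array"},"turn":{"type":"array"},"jaw":{"type":"number"}},"required":["travel","turn"]}

```bash
mkdir -p pics; cat > h.py <<'E'
import numpy as np, cv2
from station import robot
def save(n,im): cv2.imwrite('pics/'+n,im[...,::-1])
def pts(d):
    f=200/np.tan(np.radians(d['vertical_fov'])/2); v,u=np.mgrid[:400,:640]; z=d['depth']
    c=np.stack([(u-d['cx'])/f*z,(v-d['cy'])/f*z,z],-1)
    return (c-np.array(d['t']))@np.array(d['R'])
E
python3 - <<'E'
from h import *
a=robot.get_image('top');b=robot.get_image('side')
np.savez('s.npz',top=pts(a),side=pts(b),ti=a['frame'],si=b['frame'],td=a['depth'],sd=b['depth'])
save('a.png',a['frame']);save('b.png',b['frame']);s=robot.state();print(s['clock'],s['ee_pos'],s['ee_rot'],s['force'],s['opening'])
E
```

```text
0.1 [ 203.105338   -643.34943791  230.69619633] [[ 9.53619108e-01  3.01015668e-01 -4.05700392e-04]
 [ 3.01015933e-01 -9.53618521e-01  1.06068190e-03]
 [-6.76015363e-05 -1.13360881e-03 -9.99999355e-01]] [-0.87998074 -0.16531922  0.22764031] 85.62786901942202
```

View pics/a.png

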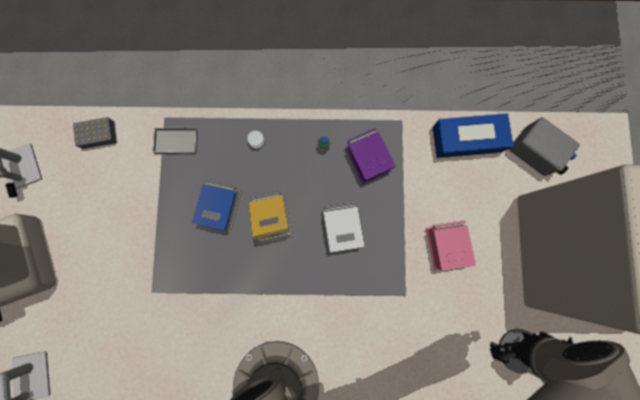

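View pics/b.png

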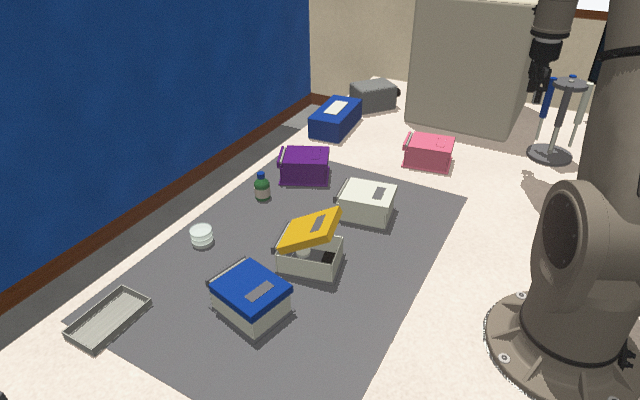

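Top view: the blue lid is at (214,207), the yellow lid (open) at (268,217) and the white lid at (343,229), each with a grey pad. Not meant: purple (371,156), pink (452,246) and the blue carton with a white label (472,135). The three with grey pads on the mat fit the description. I'll measure their pads and confirm in one crop.

```bash
python3 - <<'E'
from h import *
s=np.load('s.npz');im=s['ti'];P=s['top'];hsv=cv2.cvtColor(im,cv2.COLOR_RGB2HSV)
vis=im.copy()
R={'yellow':((20,120,80),(30,255,255),(235,185,300,245)),'blue':((105,120,60),(125,255,255),(185,175,243,240)),'white':((0,0,150),(180,60,255),(315,195,372,260))}
for n,(lo,hi,(x0,y0,x1,y1)) in R.items():
    m=np.zeros((400,640),np.uint8);m[y0:y1,x0:x1]=cv2.inRange(hsv,lo,hi)[y0:y1,x0:x1]
    m=cv2.morphologyEx(m,cv2.MORPH_OPEN,np.ones((3,3)))
    c=max(cv2.findContours(m,cv2.RETR_EXTERNAL,cv2.CHAIN_APPROX_NONE)[0],key=cv2.contourArea)
    f=cv2.drawContours(np.zeros_like(m),[c],-1,255,-1);lid=(f>0)&(m>0)&(P[...,2]>40)
    hole=cv2.morphologyEx(((f>0)&(m==0)).astype(np.uint8),cv2.MORPH_OPEN,np.ones((2,2)))
    k,l,st,ce=cv2.connectedComponentsWithStats(hole);i=1+np.argmax(st[1:,4])
    q=P[l==i];g=P[lid]
    print(n,'pad px',ce[i].round(1),st[i,4],'pos',np.median(q,0).round(1),'lid mean',g.mean(0).round(1),'z',np.percentile(g[:,2],[5,50,95]).round(0))
    r=cv2.minAreaRect(P[l==i][:,:2].astype(np.float32));print('  padrect',np.round(r[1],0),round(r[2],1))
    A=np.c_[g[:,:2],np.ones(len(g))];print('  slope',np.linalg.lstsq(A,g[:,2],rcond=None)[0].round(3))
    cv2.circle(vis,tuple(int(t) for t in ce[i]),1,(255,0,0),-1)
save('c.png',cv2.resize(vis[170:270,180:380],None,fx=4,fy=4,interpolation=cv2.INTER_CUBIC))
E
```

```text
yellow pad px [269.8 222.3] 126 pos [522.5  19.3 128.8] lid mean [542.2  27.3 124.9] z [ 86. 114. 143.]
  padrect [201.  49.] 64.2
  slope [ -1.134  -1.16  771.195]
blue pad px [211.2 215.8] 174 pos [544.4 218.7  79.2] lid mean [576.2 205.3  89.1] z [74. 79. 83.]
  padrect [66. 29.] 77.2
  slope [-5.89000e-01 -1.57300e+00  7.51446e+02]
white pad px [345.8 238.5] 126 pos [ 477.8 -222.1   79. ] lid mean [ 510.3 -213.8   82.4] z [75. 79. 82.]
  padrect [23. 59.] 10.2
  slope [-2.460e-01  3.070e-01  2.738e+02]
```

View pics/c.png

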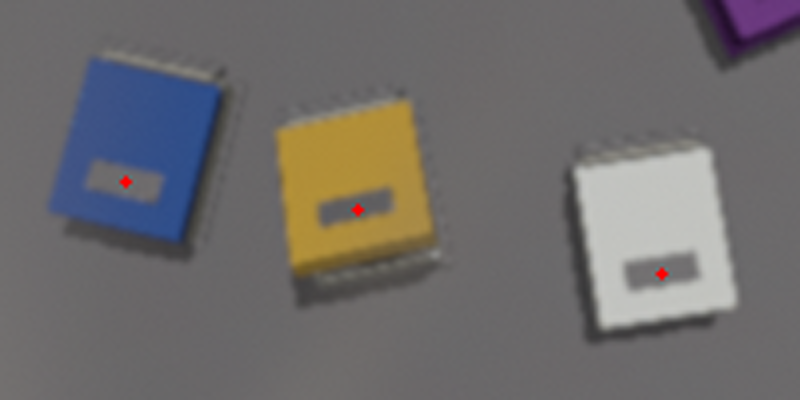

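The crop confirms that the red dots sit on the grey pads of the blue, yellow (open) and white lids, with every hinge on the far side. Next I move over the yellow box with the fingers shut.

Emit:
{"op": "jog_arm", "data": {"travel": [[0.047,-0.052,0.003],[0.094,-0.104,0.006],[0.141,-0.156,0.009],[0.188,-0.207,0.012],[0.235,-0.259,0.015]], "turn": [[0,0,0],[0,0,0],[0,0,0],[0,0,0],[0,0,0]], "jaw": 255}}

```text
clock: 0.72
ee_pos: [320.5, -387.7, 219.2]
ee_rot: [[0.954, 0.301, -0.0], [0.301, -0.954, 0.0], [-0.0, -0.0, -1.0]]
force: [1.0, -0.3, -0.6]
opening: -0.0
grip_force: 0.0
```

Emit:
{"op": "jog_arm", "data": {"travel": [[0.047,-0.052,0.003],[0.094,-0.104,0.006],[0.141,-0.156,0.009],[0.188,-0.207,0.012],[0.235,-0.259,0.015]], "turn": [[0,0,0],[0,0,0],[0,0,0],[0,0,0],[0,0,0]]}}

```text
clock: 1.35
ee_pos: [437.4, -133.6, 207.3]
ee_rot: [[0.954, 0.301, 0.0], [0.301, -0.954, -0.0], [0.0, 0.0, -1.0]]
force: [0.3, -0.5, -0.5]
opening: -0.2
grip_force: 0.0
```

Emit:
{"op": "jog_arm", "data": {"travel": [[0.047,-0.051,0.015],[0.094,-0.102,0.035],[0.1415,-0.153,0.055],[0.1415,-0.153,0.055]], "turn": [[0,0,0],[0,0,0],[0,0,0],[0,0,0]]}}

```text
clock: 1.85
ee_pos: [508.4, 19.7, 162.0]
ee_rot: [[0.952, 0.306, -0.002], [0.306, -0.952, 0.002], [-0.001, -0.002, -1.0]]
force: [-1.0, -0.4, -0.8]
opening: -0.0
grip_force: 0.0
```

```bash
python3 - <<'E'
from h import *
s=robot.state();print(s['clock'],s['ee_pos'],np.round(s['q'],2),s['force'])
b=robot.get_image('side');save('d.png',b['frame'])
E
```

```text
1.85 [508.43478182  19.73223284 162.04713888] [ 0.19  0.26 -0.41  2.02  0.13  0.88 -1.55] [-0.97110409 -0.42398876 -0.76697789]
```

View pics/d.png

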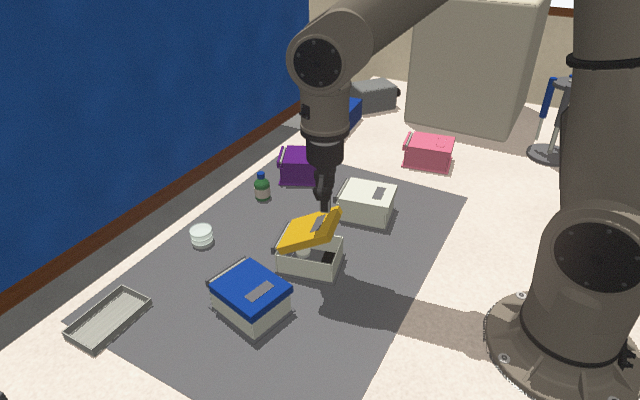

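The shut fingertips at about (326,205) hang over the yellow lid's pad. Going down.

Emit:
{"op": "jog_arm", "data": {"travel": [[0,0,0.02],[0,0,0.04],[0,0,0.06],[0,0,0.08],[0,0,0.095]], "turn": [[0,0,0],[0,0,0],[0,0,0],[0,0,0],[0,0,0]]}}

```text
clock: 2.52
ee_pos: [507.8, 15.3, 86.1]
ee_rot: [[0.954, 0.301, -0.001], [0.301, -0.954, 0.0], [-0.001, -0.0, -1.0]]
force: [-0.4, 0.1, 1.1]
opening: -0.2
grip_force: 0.6
```

Emit:
{"op": "jog_arm", "data": {"travel": [[0,0,0.006],[0,0,0.012],[0,0,0.018],[0,0,0.022],[0,0,0.022]], "turn": [[0,0,0],[0,0,0],[0,0,0],[0,0,0],[0,0,0]]}}

```text
clock: 3.15
ee_pos: [508.3, 15.6, 69.7]
ee_rot: [[0.954, 0.301, 0.0], [0.301, -0.954, 0.0], [0.0, -0.0, -1.0]]
force: [-0.4, 0.7, 0.6]
opening: -0.3
grip_force: 0.5
```

Emit:
{"op": "jog_arm", "data": {"travel": [[0,0,0.003],[0,0,0.005],[0,0,0.005]], "turn": [[0,0,0],[0,0,0],[0,0,0]]}}

```text
clock: 3.52
ee_pos: [508.6, 15.6, 67.3]
ee_rot: [[0.954, 0.301, 0.001], [0.301, -0.954, -0.001], [0.001, 0.001, -1.0]]
force: [-11.6, -0.4, 36.7]
opening: -0.1
grip_force: 18.8
```

Hard stop reached (37 N). Lifting off.

Emit:
{"op": "jog_arm", "data": {"travel": [[0,0,-0.01],[0,0,-0.03],[0,0,-0.07],[0,0,-0.12],[0,0,-0.12]], "turn": [[0,0,0],[0,0,0],[0,0,0],[0,0,0],[0,0,0]]}}

```text
clock: 4.15
ee_pos: [509.8, 15.7, 165.1]
ee_rot: [[0.954, 0.301, 0.005], [0.301, -0.954, 0.0], [0.005, 0.001, -1.0]]
force: [-0.4, -0.4, -0.8]
opening: -0.0
grip_force: 0.0
```

```bash
python3 - <<'E'
from h import *
s=robot.state();print(s['clock'],s['ee_pos'],s['ee_rot'],s['force'])
b=robot.get_image('side');save('e.png',b['frame'])
E
```

```text
4.15 [509.76615123  15.66777078 165.09315655] [[ 9.53681414e-01  3.00774048e-01  5.17031147e-03]
 [ 3.00777693e-01 -9.53694277e-01  7.60628611e-05]
 [ 4.95377419e-03  1.48257462e-03 -9.99986631e-01]] [-0.44582568 -0.35500764 -0.79158517]
```

View pics/e.png

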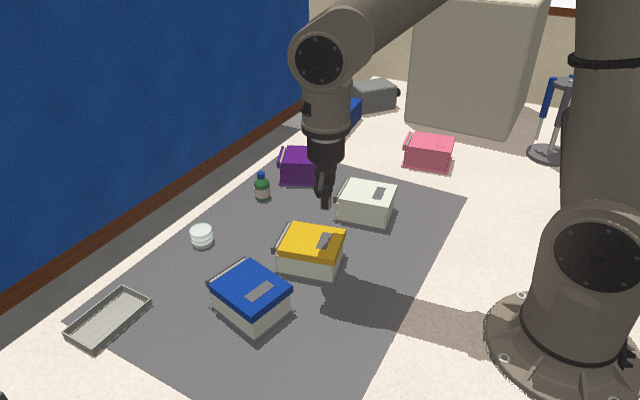

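The yellow lid now lies level at (311,243), and the blue one is still shut at (250,287). Moving to the blue pad.

Emit:
{"op": "jog_arm", "data": {"travel": [[0.03,-0.057,0],[0.06,-0.114,0],[0.09,-0.171,0],[0.118,-0.229,0],[0.118,-0.229,0]], "turn": [[0,0,0],[0,0,0],[0,0,0],[0,0,0],[0,0,0]]}}

```text
clock: 4.82
ee_pos: [542.0, 223.1, 160.9]
ee_rot: [[0.952, 0.306, -0.001], [0.306, -0.952, 0.002], [-0.001, -0.002, -1.0]]
force: [1.2, -0.6, 0.2]
opening: -0.1
grip_force: 0.0
```

Emit:
{"op": "jog_arm", "data": {"travel": [[0,0,0.03],[0,0,0.06],[0,0,0.085],[0,0,0.1],[0,0,0.1]], "turn": [[0,0,0],[0,0,0],[0,0,0],[0,0,0],[0,0,0]]}}

```text
clock: 5.45
ee_pos: [542.6, 218.3, 81.0]
ee_rot: [[0.954, 0.301, -0.001], [0.301, -0.954, -0.0], [-0.001, 0.0, -1.0]]
force: [-0.3, 0.7, 0.7]
opening: 0.3
grip_force: 0.0
```

Emit:
{"op": "jog_arm", "data": {"travel": [[0,0,0.006],[0,0,0.012],[0,0,0.016],[0,0,0.018],[0,0,0.018]], "turn": [[0,0,0],[0,0,0],[0,0,0],[0,0,0],[0,0,0]]}}

```text
clock: 6.08
ee_pos: [543.4, 218.8, 68.0]
ee_rot: [[0.954, 0.301, 0.001], [0.301, -0.954, 0.0], [0.001, 0.0, -1.0]]
force: [-1.9, -1.3, 11.3]
opening: -0.0
grip_force: 5.1
```

The blue lid is at its stop (11 N). Lifting well clear.

Emit:
{"op": "jog_arm", "data": {"travel": [[0,0,-0.07],[0,0,-0.14],[0,0,-0.2],[0,0,-0.2],[0,0,-0.2]], "turn": [[0,0,0],[0,0,0],[0,0,0],[0,0,0],[0,0,0]]}}

```text
clock: 6.7
ee_pos: [542.7, 218.3, 226.9]
ee_rot: [[0.954, 0.301, -0.0], [0.301, -0.954, -0.0], [-0.0, 0.0, -1.0]]
force: [-0.1, -0.4, -0.8]
opening: 0.0
grip_force: 0.0
```

Emit:
{"op": "jog_arm", "data": {"travel": [[0,0,0],[0,0,0],[0,0,0],[0,0,0],[0,0,0]], "turn": [[0,0,0],[0,0,0],[0,0,0],[0,0,0],[0,0,0]]}}

```text
clock: 7.32
ee_pos: [543.0, 218.6, 227.3]
ee_rot: [[0.954, 0.301, -0.0], [0.301, -0.954, 0.0], [0.0, -0.0, -1.0]]
force: [0.0, 0.4, -0.1]
opening: 0.3
grip_force: 0.0
```

```bash
python3 - <<'E'
from h import *
s=robot.state();print(s['clock'],s['ee_pos'],s['force'])
b=robot.get_image('side');save('f.png',b['frame'])
E
```

```text
7.325 [542.99331243 218.6302305  227.31186442] [ 0.0127478   0.40938083 -0.06338797]
```

View pics/f.png

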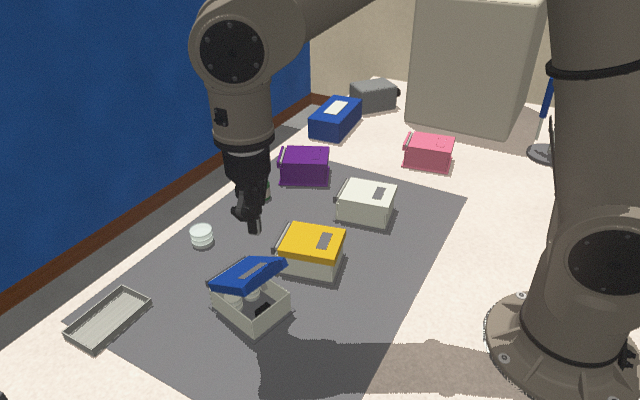

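The blue lid stands open at (247,274), yellow (311,243) and white (367,193) are shut, and the gripper is clear of everything.

```bash
python3 -c "
from station import robot;print(robot.close_job())"
```

```text
the job is handed in; nothing more can be done
None
```

I handed the job in at about 7.3 s: the last picture showed the yellow and white boxes shut, the blue box open and the arm touching nothing; the hand-in returned no verdict.

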